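# Refit the hose reel on the tin fire engine

## Task

Put the wooden hose reel, neck up, on the upright spindle of the fire engine's rear deck, lowering it fully home on the deck without letting it drop. Then swing the brass brake lever at the engine's tail down until it rests on the reel's upper flange, and let go. Leave the bell, awl, ladder section and wheel rack where they are.

Things in the scene. Friction and masses are not known exactly. Their poses are not given: they have to be found in the camera images.
- reel_center (a point): Centre (38 mm above its underside) of the loose wooden hose reel, upright on the table, 110 to 230 g; z along its axis to the neck. From below: flange 80 mm wide, 6 thick; barrel 44 wide, 30 high; upper flange 80 wide, 6 thick (top 42 mm above the underside); round neck 30 wide, 34 high, to be gripped from above. Total height 76 mm; through bore 19 mm.
- spindle_foot (a point): Point on the spindle's axis at deck level, 50 mm above the table; axes as engine. The steel spindle is 14 mm across and stands 60 mm above the deck; its last 12 mm taper to 6 mm. With the reel home, the reel's centre is 38 mm above this point, on the axis.
- engine: Red tin fire engine, 315 mm long, 122 mm wide, fixed on chocks. Origin on the table under the spindle; x to its nose, y to its left, z up. Flat deck 50 mm above the table from x = -130 to +55 mm; cab to +125 mm, 100 mm high; bonnet to +185 mm, 82 mm high. Two steel cheeks at the tail (36 mm wide over both, x = -107 to -89 mm, top 104 mm above the table) carry the lever.
- pivot (a point): Pivot of the brake lever, 95 mm behind the spindle (engine x = -95 mm), 96 mm above the table; axes as engine. The pivot's axis is the engine's y.
- lever (a joint): Angle of the brass brake lever, rad. 0: upright; negative: leaning back, away from the spindle; grows as it swings forward and down to the spindle; 1.57: level, resting on the upper flange of a reel that is home. Stops at -0.45 and 1.8. Its hinge has friction: it stays where it is left; about 1 N at the knob moves it.
- lever_knob (a point): Centre of the lever's brass ball knob, 22 mm across. The lever is a flat bar 14 mm wide, 8 thick, reaching 72 mm from the pivot; the knob stands on a 10 mm stem on its back face (upper face when lowered). At angle q the knob lies, from the pivot, at engine x = 58 sin q - 24 cos q, z = 58 cos q + 24 sin q (mm), y = 0.
- bell_center (a point): Middle of a brass bell standing loose on the table, 68 mm across and 57 mm high; bystander.
- awl: Dark horn-handled awl lying loose, 130 mm long, 24 mm thick, along its own x (tip to +x); origin on the table under its middle; bystander.
- ladder: Nickel ladder section lying flat and loose, 180 mm long (its x), 44 mm wide, 10 mm high; origin on the table under its middle; bystander.
- rack: Fixed wooden rack, 200 mm long (its x), 70 mm wide, with five tin wheels standing upright in it, 66 mm high in all; origin under its middle; bystander.
Things that resemble listed ones, but are neither listed nor needed, are in the scene too. What is shaped like the part that bears reel_center but green or purple is not meant.

How it is judged:
On the way, in this order (a step that is already met when the one before it is completed fails the run):
1. The reel is home on the spindle, neck up, with the lever still raised (z of reel_center in the frame of spindle_foot below 0.0415 m and horizontal distance between reel_center and spindle_foot below 0.006 m and angle between reel_center's own z axis and vertical below 0.07 rad and value of joint lever below 0.8 rad), for 0.2 s.
2. The lever is down on the reel's upper flange (z of reel_center in the frame of spindle_foot below 0.0415 m and horizontal distance between reel_center and spindle_foot below 0.006 m and angle between reel_center's own z axis and vertical below 0.07 rad and value of joint lever above 1.49 rad), for 0.2 s.
At the end, for the whole second after the job is handed in: The reel sits on the spindle with its underside within 3.5 mm of the deck, centred within 6 mm, neck up and upright within 0.07 rad; the lever rests on its upper flange (angle 1.49 to 1.65 rad) and is still (all of step 2 and value of joint lever below 1.65 rad and velocity of joint lever between -0.05 and 0.05 rad/s); the robot touches nothing.
It fails at once if The bell is disturbed (moved more than 25 mm) (distance of bell_center from where it was at the start of the episode above 0.025 m).
It fails at once if The awl is disturbed (moved more than 25 mm) (distance of awl from where it was at the start of the episode above 0.025 m).
It fails at once if The ladder is disturbed (moved more than 25 mm) (distance of ladder from where it was at the start of the episode above 0.025 m).
It fails at once if The reel drops down the spindle (faster than 0.5 m/s while on it) (linear speed of reel above 0.5 m/s and horizontal distance between reel_center and spindle_foot below 0.008 m and z of reel_center in the frame of spindle_foot below 0.095 m).
It also fails if it takes over 58 s, if anything falls off the work surface, if the arm or the gripper's body presses on something with over 40 N, if the wrist force passes 120 N, or if a joint passes its speed limit or range.

## Robot

A 6-joint arm with a two-finger parallel gripper is mounted at the origin on the work surface. World frame = base frame: x ahead of the robot, y to its left, z up, the work surface at z = 0. Lengths are in m, angles in rad, forces in N, time in s.
With the tool pointing down it reaches from about 0.25 to 0.725 m from the base axis. Payload 4 kg.
Tool frame: the origin (TCP) lies midway between the tips of the shut fingers; the grasp point (between the pads) lies 19 mm behind it; z points along the fingers, y is the line along which they close (so a half turn about z gives the same grasp; the last joint's range is limited). The gripper opens to 85 mm and grips with 20 to 120 N. Pads are 22 mm wide; open, the fingers measure 114 mm over their backs; the gripper's body (76 mm by 85 mm) begins 54 mm behind the grasp point. The pads swing forward as they close: fully open they stand 13 mm farther back than shut.
Start: joints at [-1.114, 0.241, 0.005, 1.335, 0, 1.571], TCP at [0.221, -0.449, 0.231] pointing down, gripper open.
Joint ranges: [-2.72, 2.72], [-1.05, 1.87], [-1.09, 1.28], [-1.99, 2.15], [-1.42, 1.44], [-3.14, 3.14]. Speed limits (rad/s): [2.79, 2.79, 3.14, 3.14, 3.14, 3.14].

## Interface

Orientations are given as a unit quaternion [x, y, z, w].
In Python, from workcell import status, camera, get_calibration, ticket gives the robot as it stands.
- The arm moves only by the shell command python3 -m creep 'ROWS' [OPENING]. ROWS is JSON, a list of rows, each a list of 6 numbers: the shift along the world's x, y, z in cm, then the turn, a rotation vector about the world's x, y, z in degrees. A call has 1 to 8 rows; each row shifts and turns the commanded pose from where the row before left it; what a row does not reach is not made up. A row lasts 1/10 s, in which the tool goes at most 50 mm and 8.59 degrees, less where a joint would pass 70% of its speed; a pose out of reach is approached as far as the arm can. A call is refused whole if a number of a shift passes 5 or a number of a turn 8.59, either way. A call with a gripper value outside its range is refused whole. OPENING is the opening, from -1 (shut) to 1 (fully open), so that 0 is half open, set as the call begins (- or left out, the last holds). The fingers move at their own pace and stop on an object; the grip force is fixed at half the most. Time passes only in rows, so rows that do not move let the fingers close. It gives the time, the measured TCP pose, the force, the opening and the grip force at its end, in the units of the state.
- status.get_obs(): the state, without advancing time (a new reading comes with each control period).
- camera(name): name is "scene" or "top" or "wrist"; returns the picture (420x560x3 uint8, red, green, blue); there is no depth.
- get_calibration(name): a dict with "fx", "fy", "cx", "cy" (pixels), "rvec" (rotation vector, rad) and "tvec" (3), from world to camera coordinates, as OpenCV has them; the wrist camera has in their place "tool_from_camera" (4x4, takes a point from camera to tool coordinates, whose origin is the TCP and whose axes are the flange's). Camera axes: x right, y down, z forward; pixel columns grow to the right and rows downward; lengths in m; the calibration is good to about 2 mm. A picture is of the moment at which its call begins: read the wrist's pose just before it. get_calibration takes no time and is no camera call.
- ticket.job_done(): hands the job in; it is judged then, once.
The state is a dict: "clock": time; "joint_pos": joint angles; "joint_vel": joint speeds; "tau": joint torques, N m; "eef_pos": TCP position; "tool_rot": TCP orientation; "ft_force": force on the tool from outside, world axes, zero at the start; "ft_torque": the same for the moment, N m; "grip_width": finger opening in m; "grasp_force": force on a finger pad.
Only numpy, scipy, OpenCV 4.12 (cv2) and the standard library are available. Lean on these libraries where they do the work, as an engineer would, in place of code of your own. Each camera call takes 0.05 s, during which the arm holds its last target. There are 200 camera calls.

## Working session

There is one attempt and no reset: what is moved stays moved. The work goes in short steps, Python scripts to look and compute and a shell command to move; the robot and the scene stay as the last step left them, time stands still between calls to the robot, and variables do not carry over. Pictures are saved under pics/ and viewed, at most 10 in all, crops included, and the job is handed in when it is done.

```bash
mkdir -p pics; ls; python3 - <<'E'
from workcell import status,camera,get_calibration
import cv2,numpy as np
o=status.get_obs();print(o)
a=camera("scene");b=camera("top")
cv2.imwrite("pics/scene.png",a[:,:,::-1]);cv2.imwrite("pics/top.png",b[:,:,::-1])
for n in("scene","top","wrist"):print(n,get_calibration(n))
E
```

```text
pics
{'clock': 0.0, 'joint_pos': array([-1.11398460e+00,  2.41442588e-01,  3.71573539e-03,  1.33521229e+00,
       -4.87862689e-07,  1.57079223e+00]), 'joint_vel': array([ 0.00197236, -0.00025445, -0.0012795 ,  0.00067962, -0.00075767,
        0.00161695]), 'tau': array([ 1.11519639e-03, -3.72322190e+01,  2.52404702e+01,  1.69816188e-02,
        1.54051045e-04,  4.87367629e-06]), 'eef_pos': array([ 0.22026124, -0.44815568,  0.23039495]), 'tool_rot': array([ 9.74027562e-01,  2.26426943e-01, -2.42828639e-04, -1.04352530e-03]), 'ft_force': array([-0.108895  ,  0.22944471, -0.86788683]), 'ft_torque': array([-0.02647239, -0.01584152, -0.00378201]), 'grasp_force': 0.0, 'grip_width': 0.08533203638414925}
scene {'fx': 471.9416719462756, 'fy': 471.9416719462756, 'cx': 281.3176461666701, 'cy': 211.45147142019889, 'rvec': array([ 0.98369252,  2.3813436 , -1.16138857]), 'tvec': array([ 0.31523759, -0.22305695,  1.6345758 ])}
top {'fx': 442.19883316159275, 'fy': 442.19883316159275, 'cx': 276.7398136333175, 'cy': 201.55414472638805, 'rvec': array([ 2.15654732, -2.17606802,  0.11685248]), 'tvec': array([0.13622566, 0.59856033, 0.98600393])}
wrist {'fx': 293.48224176264364, 'fy': 293.48224176264364, 'cx': 280.15998251413646, 'cy': 210.95812610341264, 'tool_from_camera': array([[ 1.03954837e-03, -9.58666602e-01, -2.84529902e-01,
         7.27086186e-02],
       [ 9.99999241e-01,  8.08354350e-04,  9.29973462e-04,
         1.09849854e-03],
       [-6.61533514e-04, -2.84530653e-01,  9.58666715e-01,
        -1.41602863e-01],
       [ 0.00000000e+00,  0.00000000e+00,  0.00000000e+00,
         1.00000000e+00]])}
```

View pics/scene.png

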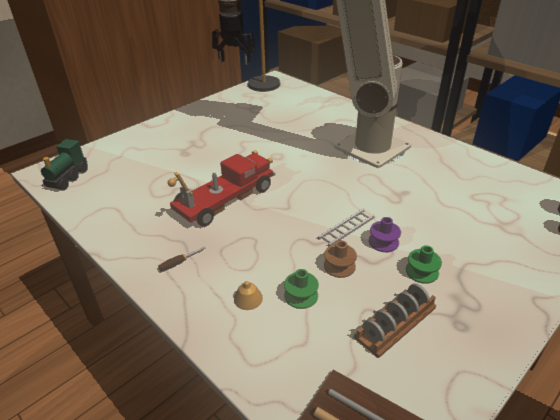

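View pics/top.png

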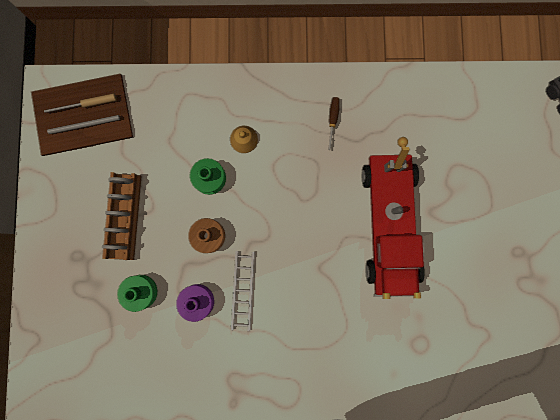

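The scene view shows the brown reel at (340,257) and the engine around (225,185). In the top view, the reel is at (206,235), the spindle base at about (394,211) with its tip near (406,209), and the lever knob at (403,142). Next I'll measure these.

```bash
cat > h.py <<'E'
import cv2,numpy as np
from workcell import status,camera,get_calibration
from scipy.spatial.transform import Rotation as R
def ray(n,u,v,pose=None):
    c=get_calibration(n); d=np.array([(u-c['cx'])/c['fx'],(v-c['cy'])/c['fy'],1.])
    if n=='wrist':
        T=np.array(c['tool_from_camera']); p,q=pose; M=R.from_quat(q).as_matrix()
        return M@T[:3,3]+p, M@T[:3,:3]@d
    M=cv2.Rodrigues(c['rvec'])[0]; return -M.T@c['tvec'], M.T@d
def onz(n,u,v,z,pose=None):
    o,d=ray(n,u,v,pose); return o+d*(z-o[2])/d[2]
def tri(a,b):
    (o,d),(p,e)=a,b; d=d/np.linalg.norm(d);e=e/np.linalg.norm(e)
    s=np.linalg.lstsq(np.c_[d,-e],p-o,rcond=None)[0]; A=o+s[0]*d;B=p+s[1]*e
    return (A+B)/2,np.linalg.norm(A-B)
def blobs(m,amin=60):
    n,l,s,c=cv2.connectedComponentsWithStats(m.astype(np.uint8))
    return [(s[i],c[i],l==i) for i in range(1,n) if s[i,4]>amin]
E
python3 - <<'E'
from h import *
t=cv2.imread("pics/top.png");s=cv2.imread("pics/scene.png")
h=cv2.cvtColor(t,cv2.COLOR_BGR2HSV)
# reel: brown
sub=np.zeros(h.shape[:2],bool);sub[210:262,180:232]=1
m=sub&(h[:,:,1]>90)&(h[:,:,0]<20)
b=max(blobs(m),key=lambda x:x[0][4]);cn=cv2.findContours(b[2].astype(np.uint8),0,1)[0][0]
c,r=cv2.minEnclosingCircle(cn);print("reel",b[0],c,r,"world",onz('top',*c,0.042),"diam",2*r*(np.linalg.norm(onz('top',c[0]+1,c[1],.042)-onz('top',*c,.042))))
# engine red
m=((h[:,:,0]<8)|(h[:,:,0]>172))&(h[:,:,1]>170)&(h[:,:,2]>60);m[:,:350]=0;m=cv2.morphologyEx(m.astype(np.uint8),cv2.MORPH_OPEN,np.ones((5,5)))
for b in blobs(m): print("red",b[0])
q=[]
for v in range(160,234,8):
    x=np.where(m[v])[0]; 
    if len(x): print(v,x.min(),x.max(),onz('top',x.min(),v,.05)[:2].round(4),onz('top',x.max(),v,.05)[:2].round(4))
big=np.vstack([cv2.resize(t[125:305,350:440],None,fx=3.3,fy=3.3,interpolation=2)])
k=cv2.resize(s[150:225,160:280],None,fx=4,fy=4,interpolation=2)
H=600;o=np.zeros((H,800,3),np.uint8);o[:594,:297]=big[:594];o[:300,300:780]=k
k2=cv2.resize(s[225:290,310:370],None,fx=4,fy=4,interpolation=2);o[320:580,300:540]=k2
cv2.imwrite("pics/c1.png",o)
E
```

```text
reel [ 188  218   37   35 1003] (206.2916717529297, 235.0) 18.400775909423828 world [0.52405696 0.29085857 0.042     ] diam 0.08324262947216017
red [ 370  155   53  141 5213]
160 370 389 [ 0.6914 -0.0831] [ 0.691  -0.1265]
168 371 383 [ 0.6729 -0.0848] [ 0.6726 -0.1122]
176 371 412 [ 0.6544 -0.0842] [ 0.6536 -0.1775]
184 371 413 [ 0.636  -0.0836] [ 0.6352 -0.1791]
192 372 413 [ 0.6177 -0.0853] [ 0.6168 -0.1783]
200 372 413 [ 0.5994 -0.0847] [ 0.5986 -0.1775]
208 372 414 [ 0.5813 -0.0842] [ 0.5804 -0.179 ]
216 373 414 [ 0.5631 -0.0858] [ 0.5623 -0.1782]
224 373 414 [ 0.5451 -0.0852] [ 0.5443 -0.1775]
232 373 415 [ 0.5271 -0.0847] [ 0.5263 -0.179 ]
```

View pics/c1.png

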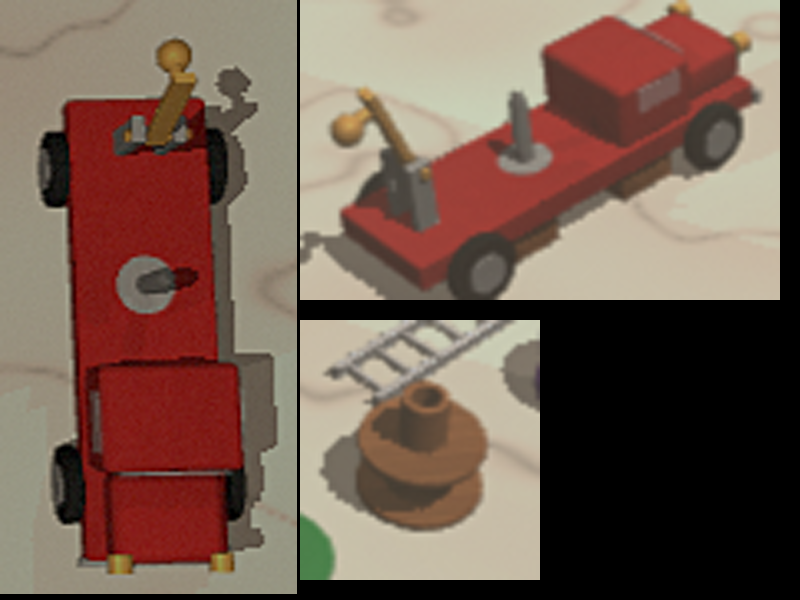

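```bash
python3 - <<'E'
from h import *
print("disc top",onz('top',393.9,211.4,.051)," scene",onz('scene',216.2,189.2,.051),tri(ray('top',393.9,211.4),ray('scene',216.2,189.2)))
print("tip scene",onz('scene',214.2,173.4,.109))
print("knob",tri(ray('top',402.7,141.7),ray('scene',172,182.2)))
# reel bore in scene: crop (428,397)
print("reel bore scene",onz('scene',310+128/4,225+77/4,.076),"top",onz('top',204.5,235.5,.076))
print("lampposts",onz('top',350+119/3.3,125+564/3.3,.07),onz('top',350+222/3.3,125+563/3.3,.07))
E
```

```text
disc top [ 0.57303003 -0.13306137  0.051     ]  scene [ 0.57515125 -0.13160221  0.051     ] (array([ 0.57338046, -0.13379584,  0.04893312]), np.float64(0.000497986842484393))
tip scene [ 0.57778341 -0.12766406  0.109     ]
knob (array([ 0.7102693 , -0.13186385,  0.14327653]), np.float64(0.0009715920888605556))
reel bore scene [0.52443546 0.29564102 0.076     ] top [0.52186696 0.2893653  0.076     ]
lampposts [ 0.38793843 -0.10414153  0.07      ] [ 0.38797596 -0.17178937  0.07      ]
```

```bash
python3 -m creep '[[1.8,4.4,0,0,0,4],[1.8,4.4,0,0,0,4],[1.8,4.4,0,0,0,4],[1.8,4.4,0,0,0,4],[1.8,4.4,0,0,0,4],[1.8,4.4,0,0,0,4],[1.8,4.4,0,0,0,4],[1.8,4.4,0,0,0,4]]' 1; python3 -m creep '[[1.8,4.4,0,0,0,0],[1.8,4.4,0,0,0,0],[1.8,4.4,0,0,0,0],[1.8,4.4,0,0,0,0],[1.8,4.4,0,0,0,0],[1.8,4.4,0,0,0,0],[0,0,0,0,0,0],[0,0,0,0,0,0]]'
```

```text
clock: 0.9
eef_pos: [0.3646, -0.0949, 0.2312]
tool_rot: [0.873, 0.487, 0.0, 0.0]
ft_force: [0.7, -0.4, -0.1]
grip_width: 0.0856
grasp_force: 0.0
clock: 1.7
eef_pos: [0.472, 0.168, 0.2302]
tool_rot: [0.873, 0.487, -0.001, -0.0]
ft_force: [-0.6, -0.6, -0.2]
grip_width: 0.0853
grasp_force: 0.0
```

```bash
python3 -m creep '[[1.7,4.1,0,0,0,0],[1.7,4.1,0,0,0,0],[1.8,4.1,0,0,0,0],[0,0,-2,0,0,0],[0,0,0,0,0,0],[0,0,0,0,0,0]]'; python3 - <<'E'
from h import *
o=status.get_obs();p=(o['eef_pos'],o['tool_rot']);a=camera('wrist')[:,:,::-1].copy();cv2.imwrite('pics/w1.png',a)
print(p,o['joint_pos'])
E
```

```text
clock: 2.3
eef_pos: [0.5238, 0.2882, 0.211]
tool_rot: [0.874, 0.485, -0.001, 0.0]
ft_force: [-0.2, 0.2, -0.3]
grip_width: 0.0856
grasp_force: 0.0
(array([0.52375213, 0.28824101, 0.21097517]), array([ 8.74339824e-01,  4.85312092e-01, -1.42272673e-03,  1.44289410e-04])) [ 5.03254645e-01  4.48057916e-01  2.49318794e-01  1.37490164e+00
 -2.98439112e-04  2.63140643e+00]
```

View pics/w1.png

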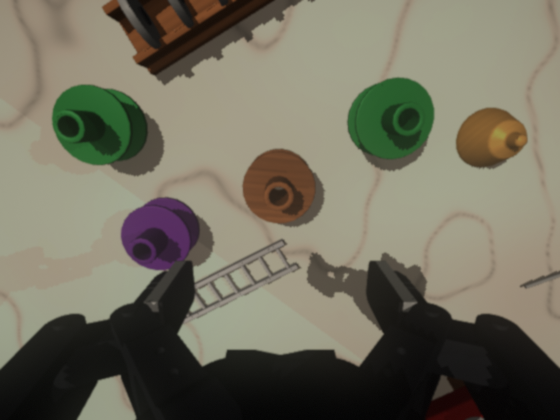

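The wrist view shows the brown reel's upper flange centred at about (279,187) and its bore at (278,194), with both fingers clear. I'll refine its position from these.

```bash
python3 - <<'E'
from h import *
p=(np.array([0.52375213, 0.28824101, 0.21097517]),[8.74339824e-01,4.85312092e-01,-1.42272673e-03,1.44289410e-04])
a=cv2.imread('pics/w1.png');h=cv2.cvtColor(a,cv2.COLOR_BGR2HSV)
m=(h[:,:,1]>100)&(h[:,:,0]<20)&(h[:,:,2]>50);m[:130]=0;m[:,:230]=0;m[:,330:]=0;m[240:]=0
b=max(blobs(m),key=lambda x:x[0][4]);print(b[0])
print("bore",onz('wrist',278,194,.076,p)); x,y,w,hh,_=b[0]
cn=np.vstack(cv2.findContours(b[2].astype(np.uint8),0,1)[0]);e=cv2.fitEllipse(cv2.convexHull(cn));print(e,onz('wrist',*e[0],.042,p))
E
```

```text
[ 243  149   72   74 3966]
bore [0.52648421 0.29435934 0.076     ]
((278.7376403808594, 186.37147521972656), (71.64500427246094, 73.35504913330078), 177.02638244628906) [0.52711402 0.29436492 0.042     ]
```

```bash
python3 -m creep '[[0.28,0.58,-3,0,0,0],[0,0,-4,0,0,0],[0,0,-4,0,0,0],[0,0,-3,0,0,0],[0,0,-1.5,0,0,0],[0,0,-0.8,0,0,0],[0,0,0,0,0,0],[0,0,0,0,0,0]]'
```

```text
clock: 3.15
eef_pos: [0.5284, 0.2961, 0.0501]
tool_rot: [0.874, 0.486, 0.001, 0.0]
ft_force: [-0.1, 0.3, 0.7]
grip_width: 0.0855
grasp_force: 0.0
```

```bash
python3 -m creep '[[0,0,0,0,0,0],[0,0,0,0,0,0],[0,0,0,0,0,0],[0,0,0,0,0,0],[0,0,0,0,0,0],[0,0,0,0,0,0],[0,0,0,0,0,0],[0,0,0,0,0,0]]' -1
```

```text
clock: 3.95
eef_pos: [0.5277, 0.2963, 0.0489]
tool_rot: [0.874, 0.486, 0.001, -0.0]
ft_force: [-0.6, 0.1, 5.3]
grip_width: 0.0278
grasp_force: 59.8
```

```bash
python3 -m creep '[[0,0,1,0,0,0],[0,0,2,0,0,0],[0,0,3,0,0,0],[0,0,3,0,0,0],[0,0,3,0,0,0],[0,0,2,0,0,0],[0,0,0,0,0,0],[0,0,0,0,0,0]]'; python3 - <<'E'
from h import *
o=status.get_obs();print(o['eef_pos'],R.from_quat(o['tool_rot']).as_matrix().round(3).tolist(),o['ft_force'],o['ft_torque'])
a=camera('wrist')[:,:,::-1];s=camera('scene')[:,:,::-1]
o=np.zeros((420,780,3),np.uint8);o[:,:400]=a[:,80:480];c=s[150:290,270:395];o[:,400:775]=cv2.resize(c,(375,420),interpolation=2)
cv2.imwrite('pics/c2.png',o)
E
```

```text
clock: 4.75
eef_pos: [0.527, 0.2959, 0.1876]
tool_rot: [0.874, 0.486, -0.0, -0.0]
ft_force: [0.8, -0.6, -2.1]
grip_width: 0.0282
grasp_force: 59.4
[0.52701427 0.29587078 0.18756616] [[0.527, 0.85, -0.001], [0.85, -0.527, -0.0], [-0.001, -0.0, -1.0]] [ 0.78181906 -0.58022389 -2.06192884] [-0.022439   -0.0232075   0.01726724]
```

View pics/c2.png

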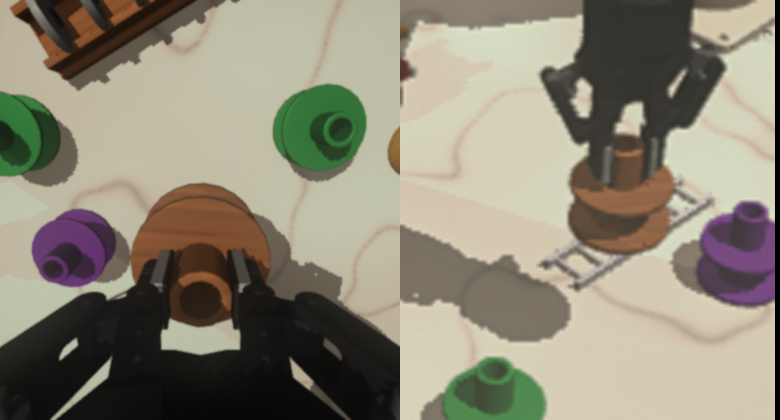

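```bash
python3 -m creep '[[-0.5,-2,0.5,0,0,-3],[-0.5,-4,0.5,0,0,-6],[-0.6,-4,0,0,0,-6],[-0.6,-4,0,0,0,-6],[-0.6,-4,0,0,0,-6],[-0.6,-4,0,0,0,-6],[-0.6,-4,0,0,0,-6],[-0.6,-4,0,0,0,-6]]'; python3 -m creep '[[-0.4,-4,0,0,0,-5],[-0.4,-4,0,0,0,-5],[-0.4,-3,0,0,0,-2],[-0.2,-1.9,0,0,0,-1],[0,0,0,0,0,0],[0,0,0,0,0,0],[0,0,0,0,0,0]]'; python3 - <<'E'
from h import *
o=status.get_obs();print(o['eef_pos'].tolist(),o['tool_rot'].tolist(),o['joint_pos'].round(2))
a=camera('wrist')[:,:,::-1];cv2.imwrite('pics/w3.png',a)
E
```

```text
clock: 5.65
eef_pos: [0.4797, -0.0054, 0.1966]
tool_rot: [0.994, 0.113, -0.002, -0.0]
ft_force: [0.7, -0.7, -1.6]
grip_width: 0.0278
grasp_force: 59.4
clock: 6.35
eef_pos: [0.4669, -0.132, 0.1975]
tool_rot: [1.0, 0.002, -0.001, -0.0]
ft_force: [-0.5, 0.3, -1.9]
grip_width: 0.0274
grasp_force: 59.5
[0.46689830437208474, -0.13202737523030247, 0.19746342040716] [0.999997461451969, 0.002030409391933082, -0.0008562336213267003, -0.0004705223741765743] [-0.28  0.23 -0.1   1.24  0.    2.86]
```

View pics/w3.png

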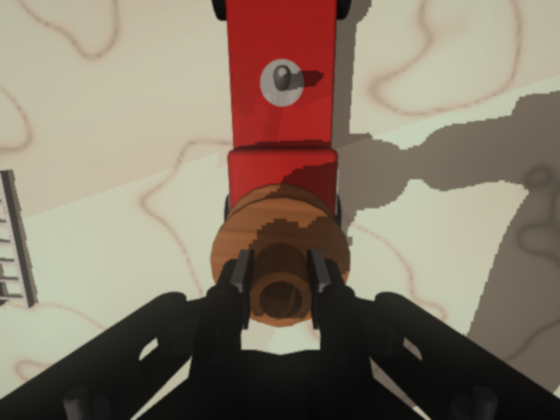

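The wrist view shows the spindle's disc centre at about (282,83), its tip at (282,70) and the held reel's bore at (280,298). I'll compute their difference.

```bash
python3 - <<'E'
from h import *
p=(np.array([0.46690,-0.13203,0.19746]),[0.9999975,0.0020304,-0.000856,-0.00047])
a=cv2.imread('pics/w3.png');h=cv2.cvtColor(a,cv2.COLOR_BGR2HSV)
m=(h[:,:,1]<70)&(h[:,:,2]>90);m[:50]=0;m[115:]=0;m[:,:245]=0;m[:,320:]=0
b=max(blobs(m),key=lambda x:x[0][4]);cn=cv2.findContours(b[2].astype(np.uint8),0,1)[0][0];e=cv2.fitEllipse(cv2.convexHull(cn));print(b[0],e)
print("disc",onz('wrist',*e[0],.051,p)); print("tip",onz('wrist',282,69.5,.109,p))
print("bore",onz('wrist',280,298,.19746+.027,p))
for r in(230,240): print([ (c) for c in np.where((h[r,:,1]>80)&(h[r,:,0]<20))[0][[0,-1]]])
# red deck edges
for r in (20,60,110,135):
  x=np.where((h[r,:,1]>170)&((h[r,:,0]<8)|(h[r,:,0]>172)))[0];x=x[(x>200)&(x<360)];print(r,x[0],x[-1],onz('wrist',x[0],r,.05,p)[:2],onz('wrist',x[-1],r,.05,p)[:2])
E
```

```text
[ 261   60   42   46 1009] ((281.47601318359375, 82.25028228759766), (42.30854797363281, 45.881492614746094), 178.3713836669922)
disc [ 0.57600886 -0.13362395  0.051     ]
tip [ 0.57722738 -0.13375566  0.109     ]
bore [ 0.46558416 -0.13296655  0.22446   ]
[np.int64(219), np.int64(341)]
[np.int64(215), np.int64(346)]
20 227 335 [ 0.62532134 -0.0864405 ] [ 0.62578857 -0.17936031]
60 230 333 [ 0.59418965 -0.08765924] [ 0.59465336 -0.17940091]
110 233 331 [ 0.55204289 -0.08861021] [ 0.55250769 -0.17992171]
135 234 330 [ 0.52947571 -0.08864243] [ 0.5299435  -0.18020054]
```

```bash
python3 -m creep '[[1,0,0,0,0,0],[2.5,0,0,0,0,0],[3,0,0,0,0,0],[2.5,0,0,0,0,0],[2,-0.1,-1,0,0,0],[0,0,-1.5,0,0,0],[0,0,0,0,0,0],[0,0,0,0,0,0]]'; python3 - <<'E'
from h import *
o=status.get_obs();print(o['eef_pos'].tolist(),o['tool_rot'].round(4).tolist(),o['joint_pos'].round(2))
s=camera('scene')[:,:,::-1];t=camera('top')[:,:,::-1]
cv2.imwrite('pics/s4.png',s);cv2.imwrite('pics/t4.png',t)
o=np.zeros((600,800,3),np.uint8);o[:600,:480]=cv2.resize(s[110:235,170:270],(480,600),interpolation=2);o[:480,485:800]=cv2.resize(t[125:275,350:450],(315,480),interpolation=2);cv2.imwrite('pics/c4.png',o)
E
```

```text
clock: 7.2
eef_pos: [0.5773, -0.1331, 0.1728]
tool_rot: [1.0, 0.002, -0.001, -0.0]
ft_force: [0.5, 0.7, -0.8]
grip_width: 0.0277
grasp_force: 59.5
[0.5773029549171349, -0.13314027100022513, 0.17284433753649267] [1.0, 0.0021, -0.0007, -0.0002] [-0.23  0.45  0.16  1.28  0.    2.91]
```

View pics/c4.png

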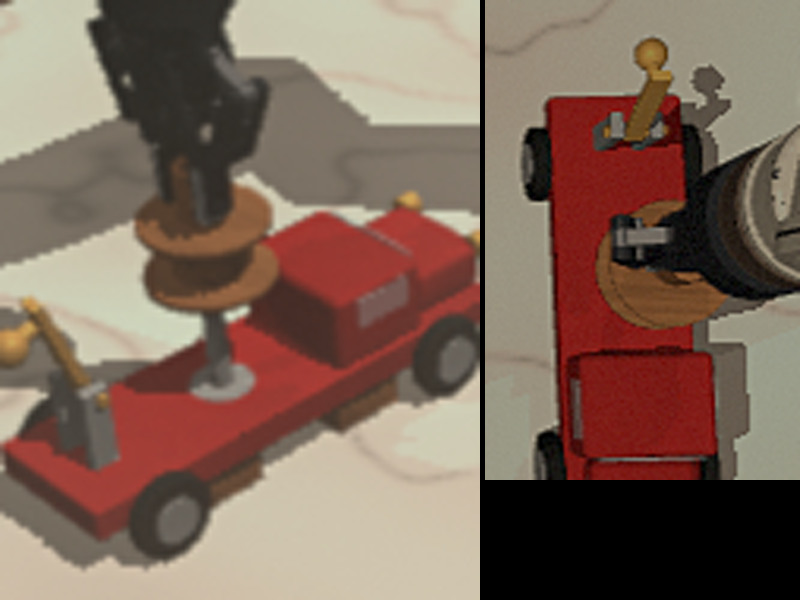

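The reel hangs over the spindle in line: its lower flange centre is at crop (211,270), and the spindle axis runs from (222,382) through (217,330) towards it. I'll lower it while watching the force.

```bash
python3 -m creep '[[0,0,-0.8,0,0,0],[0,0,-0.8,0,0,0],[0,0,-0.5,0,0,0],[0,0,-0.4,0,0,0],[0,0,0,0,0,0],[0,0,0,0,0,0]]';python3 -m creep '[[0,0,-0.4,0,0,0],[0,0,-0.4,0,0,0],[0,0,0,0,0,0],[0,0,0,0,0,0]]'
```

```text
clock: 7.9
eef_pos: [0.5773, -0.134, 0.1482]
tool_rot: [1.0, 0.001, -0.0, -0.0]
ft_force: [0.4, 0.4, -3.2]
grip_width: 0.0274
grasp_force: 59.5
clock: 8.3
eef_pos: [0.5772, -0.1339, 0.1401]
tool_rot: [1.0, 0.001, -0.0, -0.0]
ft_force: [0.5, 0.3, -2.4]
grip_width: 0.0281
grasp_force: 59.5
```

```bash
python3 -m creep '[[0,0,-0.6,0,0,0],[0,0,-0.8,0,0,0],[0,0,-0.8,0,0,0],[0,0,-0.8,0,0,0],[0,0,-0.4,0,0,0],[0,0,0,0,0,0],[0,0,0,0,0,0]]';python3 -m creep '[[0,0,-0.3,0,0,0],[0,0,-0.2,0,0,0],[0,0,0,0,0,0],[0,0,0,0,0,0]]'
```

```text
clock: 9.0
eef_pos: [0.5772, -0.134, 0.1062]
tool_rot: [1.0, 0.001, -0.0, 0.0]
ft_force: [0.4, -0.7, -2.2]
grip_width: 0.0274
grasp_force: 59.5
clock: 9.4
eef_pos: [0.5773, -0.134, 0.1013]
tool_rot: [1.0, 0.001, -0.0, 0.0]
ft_force: [0.2, 0.2, -1.0]
grip_width: 0.0277
grasp_force: 59.5
```

```bash
python3 -m creep '[[0,0,-0.15,0,0,0],[0,0,-0.1,0,0,0],[0,0,0,0,0,0],[0,0,0,0,0,0]]';python3 -m creep '[[0,0,-0.1,0,0,0],[0,0,0,0,0,0],[0,0,0,0,0,0]]'
```

```text
clock: 9.8
eef_pos: [0.5774, -0.1339, 0.099]
tool_rot: [1.0, 0.002, 0.0, 0.0]
ft_force: [-1.4, 0.2, -0.3]
grip_width: 0.0278
grasp_force: 59.6
clock: 10.1
eef_pos: [0.5774, -0.1338, 0.0989]
tool_rot: [1.0, 0.002, 0.0, 0.0]
ft_force: [-3.0, 0.7, 5.0]
grip_width: 0.0279
grasp_force: 60.2
```

Contact at the deck: the force rose to +5 N. I'll release, back off upward and look.

```bash
python3 -m creep '[[0,0,0,0,0,0],[0,0,0,0,0,0],[0,0,0,0,0,0],[0,0,0,0,0,0],[0,0,0,0,0,0]]' 1; python3 -m creep '[[0,0,1,0,0,0],[0,0,3,0,0,0],[0,0,4,0,0,0],[0,0,3,0,0,0],[0,0,2,0,0,0],[0,0,0,0,0,0],[0,0,0,0,0,0]]'; python3 - <<'E'
from h import *
o=status.get_obs();print(o['eef_pos'].tolist(),o['tool_rot'].round(4).tolist(),o['joint_pos'].round(2))
w=camera('wrist')[:,:,::-1];s=camera('scene')[:,:,::-1];t=camera('top')[:,:,::-1]
cv2.imwrite('pics/s5.png',s);cv2.imwrite('pics/t5.png',t);cv2.imwrite('pics/w5.png',w)
o=np.zeros((600,800,3),np.uint8);o[:360,:480]=cv2.resize(s[140:230,160:280],(480,360),interpolation=2);o[:300,485:800]=cv2.resize(t[125:225,350:455],(315,300),interpolation=2);o[365:575,:280]=cv2.resize(w,(280,210));o[305:600,300:700]=w[:295,80:480];cv2.imwrite('pics/c5.png',o)
E
```

```text
clock: 10.6
eef_pos: [0.5773, -0.1339, 0.0976]
tool_rot: [1.0, 0.002, -0.0, -0.0]
ft_force: [-0.3, 0.8, -0.5]
grip_width: 0.0852
grasp_force: 0.0
clock: 11.3
eef_pos: [0.5775, -0.134, 0.2283]
tool_rot: [1.0, 0.001, 0.001, 0.0]
ft_force: [1.2, 0.7, -1.0]
grip_width: 0.0854
grasp_force: 0.0
[0.5775058294346153, -0.13397104835948678, 0.228306102440901] [1.0, 0.0015, 0.0006, 0.0001] [-0.23  0.43  0.26  1.41  0.    2.91]
```

View pics/c5.png

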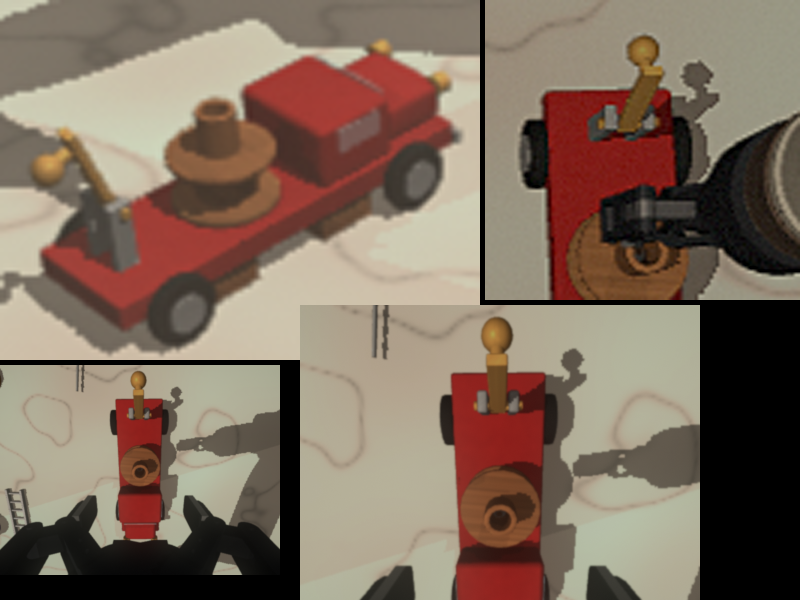

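The reel sits home and upright on the deck. In the full wrist picture the knob is at about (278,29).

```bash
python3 - <<'E'
from h import *
p=(np.array([0.5775058,-0.133971,0.2283061]),[1.0, 0.0015, 0.0006, 0.0001])
h=cv2.cvtColor(cv2.imread('pics/w5.png'),cv2.COLOR_BGR2HSV)
m=(h[:,:,0]>10)&(h[:,:,0]<28)&(h[:,:,1]>110)&(h[:,:,2]>60);m[46:]=0;m[:,:255]=0;m[:,300:]=0
b=max(blobs(m),key=lambda x:x[0][4]);print(b[0],b[1])
print("knob",onz('wrist',278,29,.1435,p),onz('wrist',*b[1],.1435,p),"bore",onz('wrist',279.5,214.5,.126,p))
for q in(-.4,-.35,-.3,-.25,0,.4,.8,1.2,1.4,1.5,1.57):print(q,round(-95+58*np.sin(q)-24*np.cos(q),1),round(96+58*np.cos(q)+24*np.sin(q),1))
E
```

```text
[261  13  31  33 834] [276.21702638  29.5059952 ]
knob [ 0.71268115 -0.13302652  0.1435    ] [ 0.71237248 -0.13181384  0.1435    ] bore [ 0.57526201 -0.13449219  0.126     ]
-0.4 -139.7 140.1
-0.35 -137.4 142.3
-0.3 -135.1 144.3
-0.25 -132.6 146.3
0 -119.0 154.0
0.4 -94.5 158.8
0.8 -70.1 153.6
1.2 -49.6 139.4
1.4 -41.9 129.5
1.5 -38.8 124.0
1.57 -37.0 120.0
```

```bash
python3 -m creep '[[2,0,-1,0,0,0],[4,0.1,-1,0,0,0],[4,0,0,0,0,0],[2.8,0,0,0,0,0],[0.4,0,-1,0,0,0],[0,0,-2,0,0,0],[0,0,0,0,0,0],[0,0,0,0,0,0]]';python3 -m creep '[[0,0,-2,0,0,0],[0,0,-2,0,0,0],[0,0,-1.2,0,0,0],[0,0,0,0,0,0],[0,0,0,0,0,0]]'; python3 -c "
from h import *
o=status.get_obs();print(o['joint_pos'].round(2),o['tool_rot'].round(3),o['eef_pos'])"
```

```text
clock: 12.25
eef_pos: [0.7077, -0.1328, 0.1765]
tool_rot: [1.0, 0.001, -0.002, -0.0]
ft_force: [-0.3, -0.7, 1.2]
grip_width: 0.0855
grasp_force: 0.0
clock: 12.75
eef_pos: [0.7094, -0.1331, 0.1269]
tool_rot: [1.0, 0.001, 0.0, 0.0]
ft_force: [-0.5, -0.2, 0.4]
grip_width: 0.0852
grasp_force: 0.0
[-0.19  0.75  0.55  1.37  0.    2.95] [1.    0.001 0.    0.   ] [ 0.70943931 -0.13308974  0.12686201]
```

```bash
python3 -m creep '[[0,0,-0.2,0,0,0],[0,0,0,0,0,0],[0,0,0,0,0,0],[0,0,0,0,0,0],[0,0,0,0,0,0],[0,0,0,0,0,0],[0,0,0,0,0,0]]' -1; python3 - <<'E'
import numpy as np
f=lambda q:np.array([57.55-0,0])*0+np.array([-(5.8*np.sin(q)-2.4*np.cos(q)),5.8*np.cos(q)+2.4*np.sin(q)])
q=-.34
for n in np.linspace(-.34,1.36,18)[1:]:print(round(n,2),(f(n)-f(q)).round(2));q=n
E
```

```text
clock: 13.45
eef_pos: [0.7099, -0.1313, 0.1243]
tool_rot: [1.0, 0.002, 0.001, -0.001]
ft_force: [0.5, 4.9, 2.1]
grip_width: 0.0187
grasp_force: 58.5
-0.24 [-0.49  0.4 ]
-0.14 [-0.52  0.35]
-0.04 [-0.56  0.29]
0.06 [-0.58  0.23]
0.16 [-0.6   0.17]
0.26 [-0.62  0.11]
0.36 [-0.63  0.05]
0.46 [-0.63 -0.01]
0.56 [-0.62 -0.07]
0.66 [-0.61 -0.14]
0.76 [-0.6 -0.2]
0.86 [-0.57 -0.25]
0.96 [-0.55 -0.31]
1.06 [-0.51 -0.36]
1.16 [-0.47 -0.41]
1.26 [-0.43 -0.46]
1.36 [-0.38 -0.5 ]
```

The knob is gripped (width reads about 2 to 3 mm low, as it did on the neck). I'll drag it along the arc.

```bash
python3 -m creep '[[-0.5,0.05,0.4,0,0,0],[-0.5,0,0.35,0,0,0],[-0.55,0,0.3,0,0,0],[-0.6,0,0.25,0,0,0],[-0.6,0,0.15,0,0,0],[-0.6,0,0.1,0,0,0],[0,0,0,0,0,0]]';python3 -m creep '[[-0.65,0,0.05,0,0,0],[-0.6,0,0,0,0,0],[-0.6,0,-0.1,0,0,0],[-0.6,0,-0.15,0,0,0],[-0.6,0,-0.2,0,0,0],[0,0,0,0,0,0]]'
```

```text
clock: 14.15
eef_pos: [0.6743, -0.1318, 0.1371]
tool_rot: [1.0, 0.002, -0.002, -0.001]
ft_force: [1.4, 4.8, -10.5]
grip_width: 0.0128
grasp_force: 60.5
clock: 14.75
eef_pos: [0.648, -0.132, 0.1361]
tool_rot: [1.0, 0.002, 0.004, -0.0]
ft_force: [7.6, 4.9, -6.6]
grip_width: 0.0128
grasp_force: 58.7
```

```bash
python3 - <<'E'
from h import *
s=camera('scene')[:,:,::-1]
cv2.imwrite('pics/c6.png',cv2.resize(s[110:225,150:280],(780,600*115//115-0)[:2],interpolation=2)[:600])
E
```

```text
(no output)
```

View pics/c6.png

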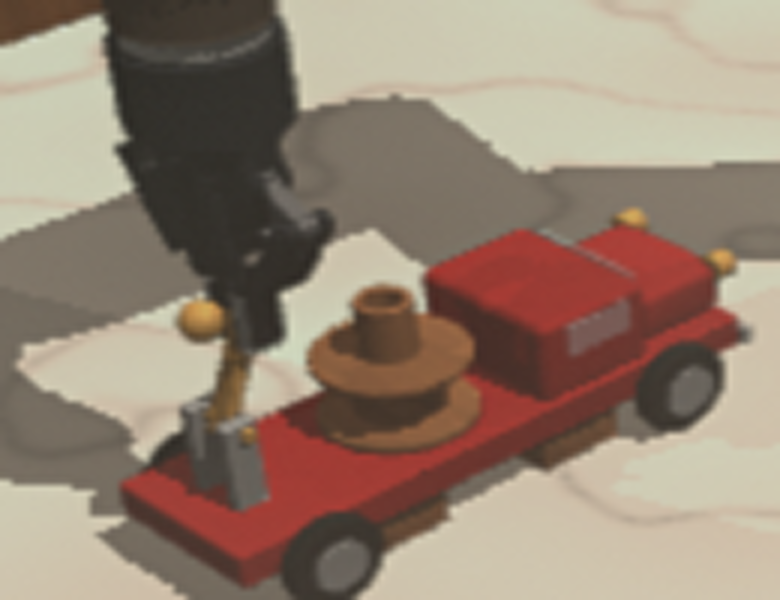

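The lever is leaning slightly forward. The fingers slipped onto the bar, with the knob free behind at crop (202,320). I'll release, go behind the knob with shut fingers and push.

```bash
python3 -m creep '[[0,0,0,0,0,0],[0,0,0,0,0,0],[0,0,0,0,0,0],[0,0,3,0,0,0],[0,0,3,0,0,0],[0,0,0,0,0,0],[0,0,0,0,0,0]]' 1; python3 - <<'E'
from h import *
s=camera('scene')[:,:,::-1];t=camera('top')[:,:,::-1]
h=cv2.cvtColor(np.ascontiguousarray(s),cv2.COLOR_BGR2HSV)
m=(h[:,:,0]>10)&(h[:,:,0]<28)&(h[:,:,1]>120)&(h[:,:,2]>70);m[:155]=0;m[190:]=0;m[:,:170]=0;m[:,205:]=0
for b in blobs(m,10):print(b[0],b[1])
o,d=ray('scene',183.7,171.3);k=(-.133-o[1])/d[1];print(o+k*d)
E
```

```text
clock: 15.5
eef_pos: [0.6458, -0.1332, 0.1968]
tool_rot: [1.0, 0.001, 0.001, 0.001]
ft_force: [-0.6, -0.3, -0.3]
grip_width: 0.0853
grasp_force: 0.0
[180 168   7   6  36] [182.86111111 170.61111111]
[202 174   3  10  23] [203.2173913  178.39130435]
[185 176   7  14  44] [188.15909091 183.18181818]
[ 0.66930769 -0.133       0.157227  ]
```

```bash
python3 -m creep '[[2,0,0,0,0,0],[3,0,0,0,0,0],[1,0,0,0,0,0],[0,0,0,0,0,0],[0,0,-2,0,0,0],[0,0,-2.5,0,0,0],[0,0,0,0,0,0],[0,0,0,0,0,0]]' -1;python3 -m creep '[[-0.5,0,0,0,0,0],[-0.7,0,0,0,0,0],[-0.7,0,0,0,0,0],[-0.7,0,0,0,0,0],[-0.7,0,0,0,0,0],[-0.7,0,0,0,0,0],[0,0,0,0,0,0]]'; python3 - <<'E'
from h import *
s=camera('scene')[:,:,::-1];cv2.imwrite('pics/s7.png',s)
h=cv2.cvtColor(np.ascontiguousarray(s),cv2.COLOR_BGR2HSV)
m=(h[:,:,0]>10)&(h[:,:,0]<28)&(h[:,:,1]>120)&(h[:,:,2]>70);m[:155]=0;m[195:]=0;m[:,:170]=0;m[:,215:]=0
for b in blobs(m,10):
  o,d=ray('scene',*b[1]);k=(-.133-o[1])/d[1];print(b[0],b[1],o+k*d)
E
```

```text
clock: 16.4
eef_pos: [0.704, -0.1324, 0.1495]
tool_rot: [1.0, 0.001, -0.002, -0.0]
ft_force: [1.1, 1.1, 0.8]
grip_width: -0.0001
grasp_force: 0.0
clock: 17.1
eef_pos: [0.6641, -0.1325, 0.1505]
tool_rot: [1.0, 0.001, -0.001, -0.0]
ft_force: [-0.3, -0.4, 0.8]
grip_width: 0.0002
grasp_force: 0.0
[209 165   6   6  24] [211.70833333 167.58333333] [ 0.57998397 -0.133       0.12705633]
[184 166  18  26 140] [192.97857143 176.72857143] [ 0.64403167 -0.133       0.12753379]
[202 174  13  12  99] [207.80808081 180.51515152] [ 0.59857531 -0.133       0.09247567]
[206 193   9   2  14] [210.42857143 193.64285714] [ 0.59588573 -0.133       0.04523966]
```

```bash
python3 -m creep '[[0.3,0,0,0,0,0],[0,0,2,0,0,0],[0,0,2.5,0,0,0],[-2.7,0,0,0,0,0],[0,0,-1.5,0,0,0],[0,0,-1,0,0,0],[0,0,0,0,0,0],[0,0,0,0,0,0]]';python3 -m creep '[[-0.3,0,-0.4,0,0,0],[-0.4,0,-0.4,0,0,0],[-0.4,0,-0.4,0,0,0],[0,0,0,0,0,0]]';python3 -m creep '[[-0.4,0,-0.4,0,0,0],[-0.4,0,-0.4,0,0,0],[-0.3,0,-0.4,0,0,0],[0,0,0,0,0,0]]'
```

```text
clock: 17.95
eef_pos: [0.6415, -0.1323, 0.1695]
tool_rot: [1.0, 0.002, -0.001, -0.0]
ft_force: [-0.6, -0.1, -0.1]
grip_width: 0.0001
grasp_force: 0.0
clock: 18.35
eef_pos: [0.6288, -0.1326, 0.1594]
tool_rot: [1.0, 0.001, -0.001, 0.0]
ft_force: [-4.1, 0.4, 5.9]
grip_width: 0.0002
grasp_force: 2.8
clock: 18.75
eef_pos: [0.6144, -0.1327, 0.1484]
tool_rot: [1.0, 0.001, -0.004, 0.0]
ft_force: [-14.7, 0.1, 13.9]
grip_width: -0.0004
grasp_force: 8.4
```

```bash
python3 -m creep '[[0,0,1,0,0,0],[0,0,2,0,0,0],[0,0,2,0,0,0],[0,0,0,0,0,0]]'; python3 - <<'E'
from h import *
s=camera('scene')[:,:,::-1];w=camera('wrist')[:,:,::-1];t=camera('top')[:,:,::-1]
o=np.zeros((600,800,3),np.uint8);o[:460,:480]=cv2.resize(s[125:240,160:280],(480,460),interpolation=2);o[:300,485:800]=cv2.resize(t[125:225,350:455],(315,300),interpolation=2);o[300:600,485:800]=w[50:350,120:435];cv2.imwrite('pics/c8.png',o)
print(status.get_obs()['eef_pos'])
E
```

```text
clock: 19.15
eef_pos: [0.6214, -0.1329, 0.1999]
tool_rot: [1.0, 0.001, 0.004, 0.001]
ft_force: [-0.0, 0.2, 0.3]
grip_width: 0.0001
grasp_force: 0.0
[ 0.61904494 -0.13233013  0.19538898]
```

View pics/c8.png

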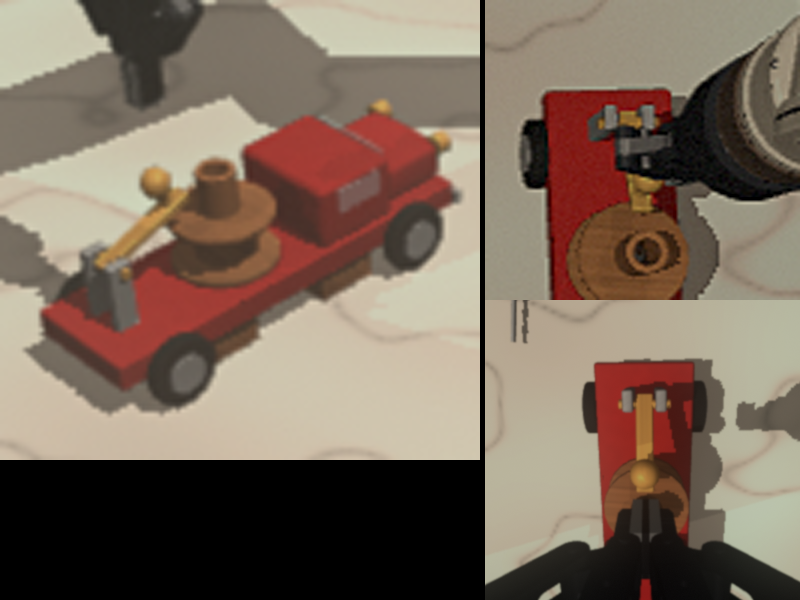

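The lever is well forward, with the knob at scene (198.8,170.8), wrist (279,226), and the reel is unchanged. I'll locate the knob in both.

```bash
python3 - <<'E'
from h import *
o,d=ray('scene',198.75,170.75);k=(-.133-o[1])/d[1];print(o+k*d)
p=(np.array([.619,-.1323,.1955]),[1,.001,.002,0]);print(tri(ray('scene',198.75,170.75),ray('wrist',120+158.5,50+176,p)))
E
```

```text
[ 0.62315631 -0.133       0.13702231]
(array([ 0.62269704, -0.13237892,  0.13754676]), np.float64(0.001547882764898346))
```

```bash
python3 -m creep '[[0.4,0,0,0,0,0],[0,0,-2,0,0,0],[0,0,-2,0,0,0],[0,0,-0.5,0,0,0],[0,0,0,0,0,0],[0,0,0,0,0,0]]';python3 -m creep '[[-0.2,0,-0.3,0,0,0],[-0.2,0,-0.3,0,0,0],[-0.2,0,-0.3,0,0,0],[0,0,0,0,0,0],[0,0,0,0,0,0]]'
```

```text
clock: 19.9
eef_pos: [0.6237, -0.1325, 0.1516]
tool_rot: [1.0, 0.002, 0.0, 0.0]
ft_force: [-0.0, 0.1, -0.1]
grip_width: -0.0
grasp_force: 0.0
clock: 20.4
eef_pos: [0.6173, -0.1324, 0.1423]
tool_rot: [1.0, 0.001, 0.0, -0.0]
ft_force: [0.0, 0.0, -0.7]
grip_width: 0.0002
grasp_force: 0.0
```

```bash
python3 -m creep '[[-0.1,0,-0.3,0,0,0],[-0.1,0,-0.3,0,0,0],[-0.1,0,-0.2,0,0,0],[0,0,0,0,0,0],[0,0,0,0,0,0]]';python3 -m creep '[[0,0,-0.2,0,0,0],[0,0,0,0,0,0],[0,0,0,0,0,0]]'
```

```text
clock: 20.9
eef_pos: [0.6143, -0.1324, 0.1341]
tool_rot: [1.0, 0.002, -0.0, -0.0]
ft_force: [-0.1, 0.5, 0.2]
grip_width: -0.0
grasp_force: 0.0
clock: 21.2
eef_pos: [0.6144, -0.1324, 0.1322]
tool_rot: [1.0, 0.002, -0.0, -0.0]
ft_force: [-0.5, -0.1, 1.5]
grip_width: 0.0003
grasp_force: 0.0
```

```bash
python3 -m creep '[[0,0,-0.1,0,0,0],[0,0,0,0,0,0],[0,0,0,0,0,0]]';python3 -m creep '[[0,0,-0.1,0,0,0],[0,0,0,0,0,0],[0,0,0,0,0,0]]'
```

```text
clock: 21.5
eef_pos: [0.6143, -0.1324, 0.1313]
tool_rot: [1.0, 0.002, -0.0, -0.0]
ft_force: [0.0, 0.0, -0.6]
grip_width: 0.0
grasp_force: 0.0
clock: 21.8
eef_pos: [0.6145, -0.1325, 0.1308]
tool_rot: [1.0, 0.002, 0.0, 0.0]
ft_force: [-0.8, 0.4, 4.0]
grip_width: -0.0002
grasp_force: 1.9
```

```bash
python3 -m creep '[[0,0,-0.1,0,0,0],[0,0,0,0,0,0],[0,0,0,0,0,0]]'; python3 -m creep '[[0,0,0.5,0,0,0],[0,0,2,0,0,0],[0,0,4,0,0,0],[0,0,4,0,0,0],[0,0,0,0,0,0],[0,0,0,0,0,0],[0,0,0,0,0,0]]'; python3 - <<'E'
from h import *
o=status.get_obs();p=(o['eef_pos'],o['tool_rot'])
s=camera('scene')[:,:,::-1];w=camera('wrist')[:,:,::-1];print(p,o['ft_force'])
for n,im,(y0,y1,x0,x1) in(('scene',s,(160,190,185,215)),('wrist',w,(150,330,240,320))):
  cv2.imwrite(f'pics/{n}9.png',im);h=cv2.cvtColor(np.ascontiguousarray(im),cv2.COLOR_BGR2HSV)
  m=np.zeros(h.shape[:2],bool);m[y0:y1,x0:x1]=((h[:,:,0]>15)&(h[:,:,0]<28)&(h[:,:,1]>120)&(h[:,:,2]>90))[y0:y1,x0:x1]
  for b in blobs(m,15):print(n,b[0],b[1])
print("expected knob px scene",cv2.projectPoints(np.array([[.6125,-.133,.120],[.6165,-.133,.1285]]),*[get_calibration('scene')[k] for k in('rvec','tvec')],np.array([[471.94,0,281.32],[0,471.94,211.45],[0,0,1]]),None)[0].ravel())
E
```

```text
clock: 22.1
eef_pos: [0.6145, -0.1325, 0.1307]
tool_rot: [1.0, 0.002, 0.001, 0.0]
ft_force: [-2.4, 0.4, 7.2]
grip_width: 0.0003
grasp_force: 3.9
clock: 22.8
eef_pos: [0.6136, -0.1323, 0.2326]
tool_rot: [1.0, 0.002, -0.001, -0.0]
ft_force: [-0.4, 0.1, 0.4]
grip_width: 0.0
grasp_force: 0.0
(array([ 0.61361705, -0.13226243,  0.23264106]), array([ 9.99997877e-01,  1.51801602e-03, -1.36050283e-03, -3.02569801e-04])) [-0.35835774  0.11210237  0.3659302 ]
scene [185 171  24  19 135] [199.44444444 181.16296296]
wrist [273 150  15  50 629] [279.84419714 173.67567568]
wrist [270 200  20  20 293] [278.99658703 210.24914676]
expected knob px scene [202.64897503 174.36868033 201.1034     172.38011956]
```

The contact was stiff at tip height 130.7 mm, against 131 mm expected for a level lever. The arm is clear 10 cm above, so I'm handing in.

```bash
python3 -c "
from workcell import ticket
print(ticket.job_done())"
```

```text
the job is handed in; nothing more can be done
None
```

The job is handed in: the reel is home on the spindle, neck up, and the lever is pressed down onto its upper flange, judged by the stiff contact at the expected height rather than a final picture. The arm is clear above, nothing visibly touched the bystanders, and the hand-in gave no verdict.

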